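Set the dust extractor for sanding an old sash

ROBOT

A 6-joint arm with a two-finger parallel gripper is mounted at the origin on the work surface. World frame = base frame: x ahead of the robot, y to its left, z up, the work surface at z = 0. Lengths are in m, angles in rad, forces in N, time in s.
With the tool pointing down it reaches from about 0.25 to 0.775 m from the base axis. Payload 4 kg.
Tool frame: the origin (TCP) lies on the centre line of the jaws, within the pads' length; the fingertips stand 8 mm ahead of it and the grasp point (between the pads) lies 11 mm behind it; z points along the fingers, y is the direction in which the jaws open and shut (so a half turn about z gives the same grasp; the last joint's range is limited). The gripper opens to 94 mm and grips with 3 to 60 N. Pads are 16 mm wide; open, the fingers measure 119 mm over their backs; the gripper's body (75 mm by 177 mm) begins 78 mm behind the grasp point.
Start: joints at [-1.362, 0.087, 1.371, -0, 1.684, -0.103], TCP at [0.169, -0.524, 0.214] pointing down, gripper open.
Joint ranges: [-3.1, 3.1], [-0.76, 2.03], [0.27, 2.55], [-1.08, 4.22], [0.17, 2.65], [-2.57, 2.57]. Speed limits (rad/s): [2.79, 2.79, 3.14, 3.14, 3.14, 3.14].

INTERFACE

Orientations are given as [roll, pitch, yaw] about the fixed x, y, z axes, in that order (R = Rz(yaw) Ry(pitch) Rx(roll)).
In Python, from bench import robot, cams, close_job gives the robot as it stands.
- The arm moves only by the tool arm_command, never from a script. Its argument "plan" is one flat list of numbers, 7 for each row, row after row: the shift along the tool's x, y, z in cm, then the turn, a rotation vector about the tool's x, y, z in degrees, then the closure, from 0 (fully open) to 1 (shut). A call has 1 to 8 rows; each row shifts and turns the commanded pose from where the row before left it, along the tool's axes as they then stand; what a row does not reach is not made up. A row lasts 1/8 s, in which the tool goes at most 62.5 mm and 10.7 degrees, less where a joint would pass 70% of its speed; a pose out of reach is approached as far as the arm can. A call with a gripper value outside its range is refused whole. The fingers move at their own pace and stop on an object; the grip force is fixed at half the most. Time passes only in rows, so rows that do not move let the fingers close. It gives the time, the measured TCP pose, the force and the opening at its end, in the units of the state.
- robot.get_obs(): the state, without advancing time (a new reading comes with each control period).
- cams.snapshot(name): name is "side" or "top"; returns a dict with "pixels" (400x640x3 uint8, red, green, blue), "fov_y" (degrees; the focal length in pixels is half the picture's height over the tangent of half this angle, whatever the lens; pixels are square), "cx", "cy" (the principal point, pixels), "k1" (the pictures are not rectified: a ray, as slopes to the right and down, at radius r is drawn at 1 + k1 r^2 times it, then the intrinsics apply), "camera_from_world" (4x4, takes a point from world to camera coordinates). Camera axes: x right, y up, looking along -z (the intrinsics and any distortion apply to the point x, -y, -z); pixel columns grow to the right and rows downward; lengths in m; the calibration is good to about 2 mm. A picture is of the moment at which its call begins. There is no depth.
- close_job(): hands the job in, once; it reports no verdict.
The state is a dict: "time": time; "joint_positions": joint angles; "qvel": joint speeds; "joint_torque": joint torques, N m; "tool_pos": TCP position; "ee_rot": TCP orientation; "wrist_force": force on the tool from outside, world axes, zero at the start; "wrist_torque": the same for the moment, N m; "width": finger opening in m.
Only numpy, scipy, OpenCV 4.12 (cv2) and the standard library are available. Lean on these libraries where they do the work, as an engineer would, in place of code of your own. Each camera call takes 0.05 s, during which the arm holds its last target.

TASK

Set up the small dust extractor on the bench for sanding the old window sash: with a fingertip against the side of its wing, push the larger (suction) selector round anticlockwise, counting the clicks, down to step two of its six steps (step one is the smallest dot). Then push the smaller mode switch one click clockwise from off to its middle position (automatic), never on to the third, which would start the motor. Only push the two wings with the fingers from one side, never pinch them, and leave the loose things on and beside the machine where they are.

Things in the scene. Friction and masses are not known exactly. Their poses are not given: they have to be found in the camera images.
- extractor: Box-shaped grey bench dust extractor, 300 x 400 mm in plan, flat deck 215 mm above the bench; it never moves. Origin: centre of its underside; +z up, -x its front (operator side). A black panel on the deck's front edge carries both selectors. A bar handle (x = +118 mm, to 255 mm height) and two loose things stand on the deck behind the panel.
- suction_wing (a point): Point on the upright axis of the larger (suction) selector, panel left, 232 mm above the bench; turns with it: x axis = direction of the pointer nose (dark line), z up. Grey wing 14 mm thick, 223 to 241 mm above the bench (thin rib to 243), reaching 29 mm from the axis to the nose (rib 35), 20 mm the other way. Disc under it: radius 29, top at 223 mm. Nothing higher within 70 mm of the axis.
- suction (a joint): Angle of the suction selector, rad: 0 at step 1 (nose at the smallest of six white dots, left), growing clockwise from above, 0.524 per click; step 2 = 0.524, step 6 = 2.618 (largest dot). Starts on step 3, 4, 5 or 6. A sprung ball holds each step; about 0.15 N m (6 N at 25 mm) pushes it out, and past half-way it snaps to the next step and stays.
- mode_wing (a point): Point on the upright axis of the smaller mode switch, panel right (165 mm from the other), 232 mm above the bench; turns with it: x axis = direction of the pointer nose, z up. Wing 14 mm thick, heights as the other, reaching 23 mm from the axis to the nose (rib 28), 16 mm the other way. Disc: radius 23, top at 223 mm. Nothing higher within 70 mm of the axis.
- mode (a joint): Angle of the mode switch, rad: 0 at off (nose 45 degrees to the left, ring mark), growing clockwise from above; automatic (middle, nose straight to the back, dot) = 0.785, continuous run (45 degrees right, dot and bar) = 1.571. Starts at off. A sprung ball holds each position; about 0.11 N m (7 N at 16 mm) pushes it out, and past half-way it snaps to the next and stays.
- sanding_block_centre (a point): Centre of a loose cork sanding block, 65 x 110 x 34 mm, lying on the extractor's deck behind the panel. To be left alone.
- putty_tin_centre (a point): Centre of a loose closed metal putty tin, 72 mm diameter, 55 mm high, standing on the deck behind the panel. To be left alone.
- glue_bottle_centre (a point): Centre of a loose glue bottle, 60 mm diameter, 170 mm high, standing on the bench to the right of the extractor. To be left alone.
- scraper_centre (a point): Middle of a loose paint scraper with a wooden handle, 207 mm long, 20 mm high, lying on the bench to the right. To be left alone.

How it is judged:
By the outcome, as a careful person would: the job done as asked, in the order asked, and still so for the second after the job is handed in, with the robot touching nothing.
It also fails if it takes over 48 s, if anything falls off the work surface, if the arm or the gripper's body presses on something with over 40 N, if the wrist force passes 120 N, or if a joint passes its speed limit or range.

## Working session

There is one attempt and no reset: what is moved stays moved. The work goes in short steps, Python scripts to look and compute and a tool call to move; the robot and the scene stay as the last step left them, time stands still between calls to the robot, and variables do not carry over. Pictures are saved under pics/ and viewed, and the job is handed in when it is done.

Besides the shell and the picture viewer there is one more tool, called after "Emit:" as name(argument=value, ...) on one line, values as JSON. arm_command: Moves the arm, as the interface text tells. Its arguments: {"type":"object","properties":{"plan":{"type":"array","items":{"type":"number"}}},"required":["plan"]}

```bash
mkdir -p pics; ls
python3 - <<'E'
from bench import robot,cams
import cv2
o=robot.get_obs();print({k:(v if not hasattr(v,'round') else v) for k,v in o.items()})
for n in("top","side"):
    s=cams.snapshot(n);cv2.imwrite(f"pics/{n}0.png",s["pixels"][:,:,::-1]);print(n,s["fov_y"],s["cx"],s["cy"],s["k1"],s["camera_from_world"])
E
```

```text
pics
{'time': 0.0, 'joint_positions': array([-1.36208459e+00,  8.79607915e-02,  1.37222957e+00,  2.01781619e-05,
        1.68361068e+00, -1.03103254e-01]), 'qvel': array([ 7.13585239e-04,  3.92898837e-04,  4.03596203e-04,  4.48950527e-04,
       -4.40123084e-05,  1.00621572e-04]), 'joint_torque': array([ 1.17679836e-03, -3.40188646e+01, -3.02425754e+01,  7.18235015e-02,
        3.29835364e-02, -1.51869281e-04]), 'tool_pos': array([ 0.16862306, -0.5229583 ,  0.21231353]), 'ee_rot': array([-3.13939806e+00, -2.47236525e-04,  3.11816970e-01]), 'wrist_force': array([ 0.58055878, -0.02189787, -0.05324678]), 'wrist_torque': array([-0.03846002,  0.03173562,  0.05055342]), 'width': 0.094022972126596}
top 44.248997189404434 317.4265330892934 197.19144618730584 0.03053275535575541 [[-0.0199583  -0.9994034  -0.02818692 -0.10290782]
 [ 0.99794093 -0.02163209  0.06038173 -0.54499931]
 [-0.06095545 -0.02692376  0.9977773  -1.30135489]
 [ 0.          0.          0.          1.        ]]
side 51.594577669076635 320.6790901472145 202.06333204205586 -0.04497968388510701 [[-0.83062766 -0.55659566  0.01609246  0.36045123]
 [ 0.38578711 -0.55440309  0.73743171 -0.41304491]
 [-0.40152957  0.61873943  0.67522997 -1.06792957]
 [ 0.          0.          0.          1.        ]]
```

View pics/top0.png

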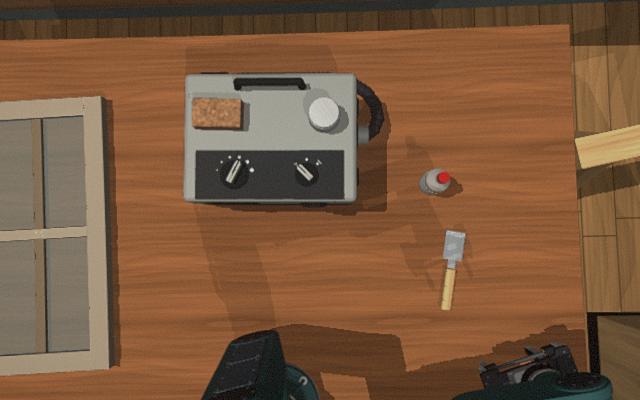

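View pics/side0.png

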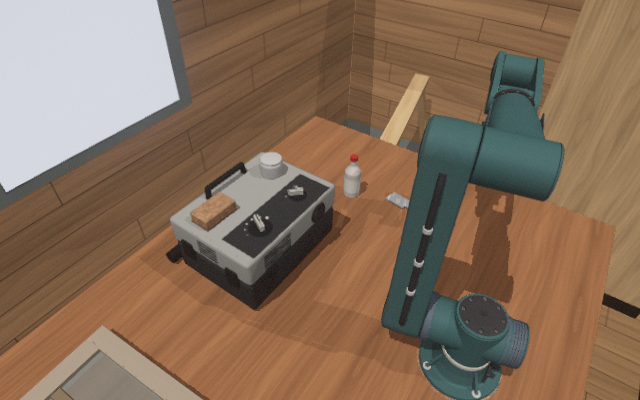

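```bash
cat > h.py <<'E'
import numpy as np,cv2
from bench import robot,cams
def snap(n):
    s=cams.snapshot(n);h=s["pixels"].shape[0];s["f"]=h/2/np.tan(np.radians(s["fov_y"]/2));s["M"]=np.array(s["camera_from_world"]);return s
def proj(s,P):
    c=s["M"][:3,:3]@np.array(P)+s["M"][:3,3];u=np.array([c[0]/-c[2],-c[1]/-c[2]]);u=u*(1+s["k1"]*(u@u));return u*s["f"]+[s["cx"],s["cy"]]
def ray(s,px):
    d=(np.array(px,float)-[s["cx"],s["cy"]])/s["f"];u=d.copy()
    for _ in range(20):u=d/(1+s["k1"]*(u@u))
    R=s["M"][:3,:3];return -R.T@s["M"][:3,3],R.T@np.array([u[0],-u[1],-1.])
def onz(s,px,z):
    o,d=ray(s,px);return o+d*(z-o[2])/d[2]
def save(s,name,box=None,k=1):
    im=s["pixels"][:,:,::-1]
    if box:x0,y0,x1,y1=box;im=im[y0:y1,x0:x1]
    cv2.imwrite("pics/"+name,cv2.resize(im,None,fx=k,fy=k,interpolation=cv2.INTER_CUBIC))
E
python3 - <<'E'
from h import *
s=snap("top");save(s,"topz.png",(190,140,350,210),5)
q=snap("side");save(q,"sidez.png",(215,165,345,260),6)
# panel: dark region
for n,p,z in[("top",s,.223),]:
    g=cv2.cvtColor(p["pixels"],cv2.COLOR_RGB2HSV)
    m=((g[...,2]<70)).astype(np.uint8);m[:140]=0;m[212:]=0;m[:,:188]=0;m[:,352:]=0
    m=cv2.morphologyEx(m,cv2.MORPH_CLOSE,np.ones((25,25)));m=cv2.morphologyEx(m,cv2.MORPH_OPEN,np.ones((9,9)))
    c=max(cv2.findContours(m,0,2)[0],key=cv2.contourArea);r=cv2.minAreaRect(c);print(r)
    for b in cv2.boxPoints(r):print(b,onz(s,b,.217))
E
```

```text
((273.0, 180.5), (59.0, 154.0), 90.0)
[196. 151.] [0.64230643 0.15613598 0.217     ]
[350. 151.] [ 0.6339201  -0.19580505  0.217     ]
[350. 210.] [ 0.49985943 -0.19261058  0.217     ]
[196. 210.] [0.50722814 0.15687709 0.217     ]
```

View pics/topz.png

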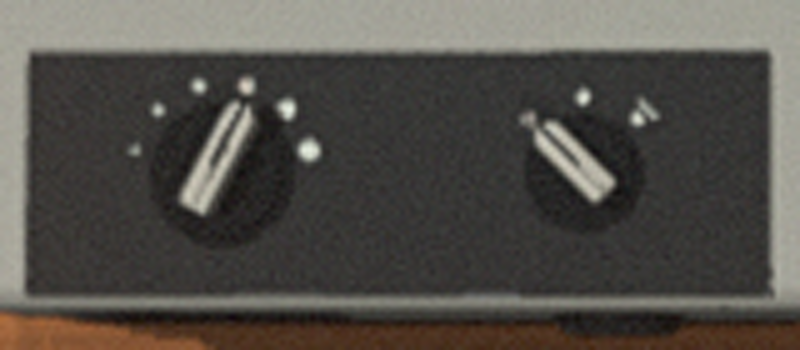

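View pics/sidez.png

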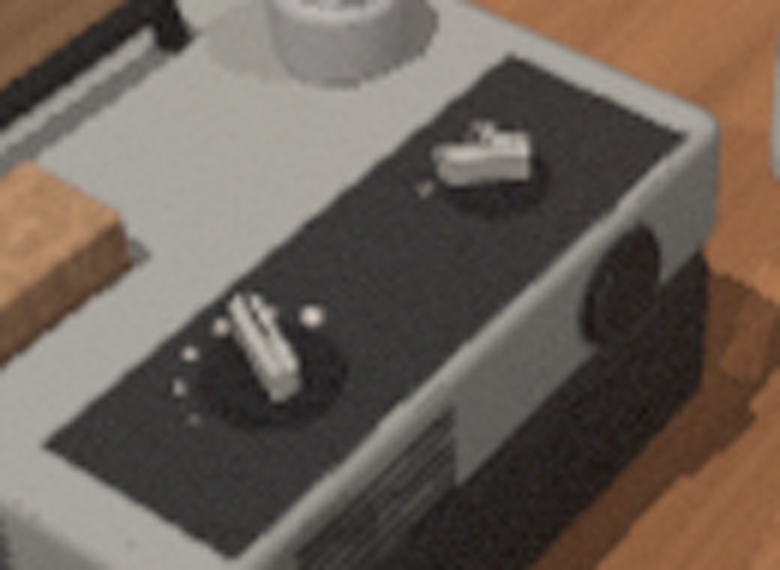

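Run:
```python
from h import *
s=snap("top");q=snap("side")
f=lambda u,v:(u/5+190-.4,v/5+140-.4)
A=onz(s,f(222,173),.2215);B=onz(s,f(584,173),.2215);print("disc centres",A,B,np.linalg.norm(A-B))
d=np.array([onz(s,f(*p),.217)for p in[(135,150),(158,110),(199,86),(246,86),(288,108),(309,150)]])
M=np.c_[2*d[:,:2],np.ones(6)];x=np.linalg.lstsq(M,(d[:,:2]**2).sum(1),rcond=None)[0];print("dotfit",x[:2],np.sqrt(x[2]+x[0]**2+x[1]**2))
pl=[onz(s,f(*p),.217) for p in[(28,52),(768,52),(772,295),(28,295)]];print(np.round(pl,4))
ang=lambda v:np.degrees(np.arctan2(v[1],v[0]))
print("dot angs",[round(ang(p-A),1) for p in d],"panel y dir",ang(pl[0]-pl[1]))
t=[onz(s,f(*p),.241) for p in[(243,103),(194,207)]];print("suction wing",t,ang(t[0]-t[1]),np.linalg.norm(t[0]-t[1]))
t=[onz(s,f(*p),.241) for p in[(543,128),(606,194)]];print("mode wing",t,ang(t[0]-t[1]),np.linalg.norm(t[0]-t[1]))
# side check
g=lambda u,v:(u/6+215-.4,v/6+165-.4)
print("side",onz(q,g(270,376),.222),onz(q,g(490,172),.222))
for n,p,fn,k in(("A",A,g,6),("B",B,g,6)):
    a=proj(q,[*p[:2],.222]);print(n,(a-[214.6,164.6])*6)
```

```text
disc centres [0.58651598 0.06859514 0.2215    ] [ 0.58277751 -0.09588788  0.2215    ] 0.16452549890799295
dotfit [0.58738822 0.06939758] 0.04121777201289898
[[ 0.6447  0.158   0.217 ]
 [ 0.6366 -0.1804  0.217 ]
 [ 0.5259 -0.1797  0.217 ]
 [ 0.5332  0.1586  0.217 ]]
dot angs [np.float64(73.6), np.float64(44.8), np.float64(15.2), np.float64(-14.7), np.float64(-45.0), np.float64(-75.4)] panel y dir 88.63487072301803
suction wing [array([0.61553215, 0.05501433, 0.241     ]), array([0.56938613, 0.07742586, 0.241     ])] -25.904238112047697 0.0513004145872059
mode wing [array([ 0.60120138, -0.07894212,  0.241     ]), array([ 0.57106356, -0.10644177,  0.241     ])] 42.37930888829992 0.04079851656766021
side [0.58289412 0.07733628 0.222     ] [ 0.58411584 -0.08960505  0.222     ]
A [276.38422119 361.14070811]
B [499.84648397 166.06560824]
```

Run:
```python
from h import *
ang=lambda v:np.degrees(np.arctan2(v[1],v[0]))
out=[]
for n,boxes,z in(("top",[(218,155,250,188),(293,158,318,185)],.241),("side",[(250,210,268,234),(285,184,305,198)],.241)):
    s=snap(n);im=s["pixels"].astype(int);v=im.sum(2)/3
    for i,(x0,y0,x1,y1) in enumerate(boxes):
        sub=v[y0:y1,x0:x1];m=(sub>105).astype(np.uint8)
        k,l,st,ce=cv2.connectedComponentsWithStats(m);j=1+np.argmax(st[1:,4]);ys,xs=np.where(l==j)
        P=np.array([onz(s,(x+x0,y+y0),z)[:2] for x,y in zip(xs,ys)]);c=P.mean(0);w,V=np.linalg.eigh(np.cov((P-c).T));a=V[:,1]*np.sign(V[0,1])
        pr=(P-c)@a;pp=(P-c)@V[:,0]
        print(n,i,len(xs),"c",c.round(4),"ang",round(ang(a),1),"extent",np.ptp(pr).round(4),np.ptp(pp).round(4))
        print((l==j).astype(int).astype(str).tolist() and "\n".join("".join("#" if q==j else "." for q in r) for r in l))
dt=[(135,150),(158,110),(199,86),(246,86),(288,108),(309,150)]
ds=[(193,420),(180,387),(190,354),(221,326),None,(312,316)]
s=snap("top");q=snap("side")
for a,b in zip(dt,ds):
    if b is None: continue
    o1,d1=ray(s,(a[0]/5+189.6,a[1]/5+139.6));o2,d2=ray(q,(b[0]/6+214.6,b[1]/6+164.6))
    t=np.linalg.lstsq(np.c_[d1,-d2],o2-o1,rcond=None)[0];p1=o1+t[0]*d1;p2=o2+t[1]*d2;print(((p1+p2)/2).round(4),np.linalg.norm(p1-p2).round(4))
```

```text
top 0 125 c [0.5906 0.0676] ang -28.5 extent 0.051 0.0137
................................
................................
................................
................................
................................
..................##............
.................###.#..........
.................##..#..........
................###.###.........
................##.####.........
...............###.###..........
...............##.####..........
..............###.###...........
..............##.###............
.............###.###............
............###..##.............
............###.###.............
...........###..##..............
...........###.###..............
..........#######...............
..........#######...............
.........#######................
.........#######................
........#######.................
........#######.................
........######..................
..........####..................
............#...................
................................
................................
................................
...................
[... 1129 characters left out ...]
#....
.......#######....
.......########...
........######....
.........#####....
.........#####....
..........####....
..........###.....
..................
..................
..................
side 1 106 c [ 0.5798 -0.0809] ang 56.9 extent 0.0465 0.0436
....................
...........#........
.........####.......
..........########..
..........########..
....##############..
..################..
...###############..
...###############..
...###############..
....#######....###..
....................
....................
....................
[0.5995 0.1106 0.2124] 0.0012
[0.6173 0.0995 0.2134] 0.0005
[0.6281 0.0807 0.2125] 0.0005
[0.6277 0.0591 0.213 ] 0.0011
[0.5975 0.0304 0.2132] 0.0009
```

Emit:
arm_command(plan=[0,0,-6,0,0,0,1,0,0,-5.5,0,0,0,1,4.1,-2.85,0,0,0,0,1,4.1,-2.85,0,0,0,0,1,4.1,-2.85,0,0,0,0,1,4.1,-2.85,0,0,0,0,1,4.1,-2.85,0,0,0,0,1,4.1,-2.85,0,0,0,0,1])

```text
time: 1.5
tool_pos: [0.3511, -0.2839, 0.3287]
ee_rot: [3.141, -0.0, 0.312]
wrist_force: [-0.5, 0.3, -0.4]
width: 0.0175
```

Emit:
arm_command(plan=[4.1,-2.85,0,0,0,0,1,4.1,-2.85,0,0,0,0,1,4.1,-2.85,0,0,0,0,1,4.1,-2.85,0,0,0,0,1,4.1,-2.85,0,0,0,0,1,4.1,-2.85,0,0,0,0,1,0,0,0,0,0,0,1,0,0,0,0,0,0,1])

```text
time: 2.5
tool_pos: [0.5318, -0.0474, 0.3284]
ee_rot: [3.141, 0.001, 0.312]
wrist_force: [-0.1, 0.2, 0.3]
width: 0.0004
```

Emit:
arm_command(plan=[0,0,0,0,0,9.3,1,0,0,0,0,0,9.3,1,0,0,0,0,0,9.3,1,0,0,0,0,0,9.3,1,0,0,0,0,0,9.2,1,0,0,0,0,0,0,1])

```text
time: 3.25
tool_pos: [0.5314, -0.0485, 0.329]
ee_rot: [3.141, -0.001, -0.499]
wrist_force: [0.4, -0.1, 0.1]
width: 0.0007
```

```bash
cat >> h.py <<'E'
A=np.array([.5868,.0693]);B=np.array([.5834,-.0955])
def delta(C,s,off,yawdeg,z):
    o=robot.get_obs();p=o["tool_pos"];r=o["ee_rot"];y=r[2];t=np.radians(yawdeg)
    x=np.array([np.cos(t),np.sin(t)]);yy=np.array([np.sin(t),-np.cos(t)])
    T=C+s*x+off*yy;d=T-p[:2]
    print("t",round(o["time"],2),"pos",p.round(4),"rpy",r.round(4),"F",o["wrist_force"].round(1),"w",round(o["width"],4),"j6",o["joint_positions"][5].round(3))
    print("target",T.round(4),"tool shift cm",(100*np.array([d[0]*np.cos(y)+d[1]*np.sin(y),d[0]*np.sin(y)-d[1]*np.cos(y),p[2]-z])).round(2),"turn z deg",np.round(np.degrees(y)-yawdeg,2))
E
python3 -c "
from h import *
delta(A,.019,.0315,-28.5,.238)"
```

```text
t 3.25 pos [ 0.5314 -0.0485  0.329 ] rpy [ 3.1414e+00 -9.0000e-04 -4.9870e-01] F [ 0.4 -0.1  0.1] w 0.0007 j6 1.872
target [0.5885 0.0326] tool shift cm [ 1.13 -9.85  9.1 ] turn z deg -0.07
```

Emit:
arm_command(plan=[0.6,-4.9,0,0,0,0,1,0.5,-4.9,0,0,0,0,1,0,0,3,0,0,0,1,0,0,3,0,0,0,1,0,0,0,0,0,0,1])

```text
time: 3.88
tool_pos: [0.5871, 0.0331, 0.2655]
ee_rot: [3.139, 0.005, -0.497]
wrist_force: [0.1, -0.8, 0.4]
width: 0.0008
```

```bash
python3 -c "
from h import *
delta(A,.019,.0315,-28.5,.238)
s=snap('top');save(s,'t2.png',(190,120,350,220),5)
s=snap('side');save(s,'s2.png',(200,130,350,260),5)"
```

```text
t 3.88 pos [0.5871 0.0331 0.2655] rpy [ 3.1386  0.0055 -0.4969] F [ 0.1 -0.8  0.4] w 0.0008 j6 2.028
target [0.5885 0.0326] tool shift cm [ 0.15 -0.02  2.75] turn z deg 0.03
```

View pics/s2.png

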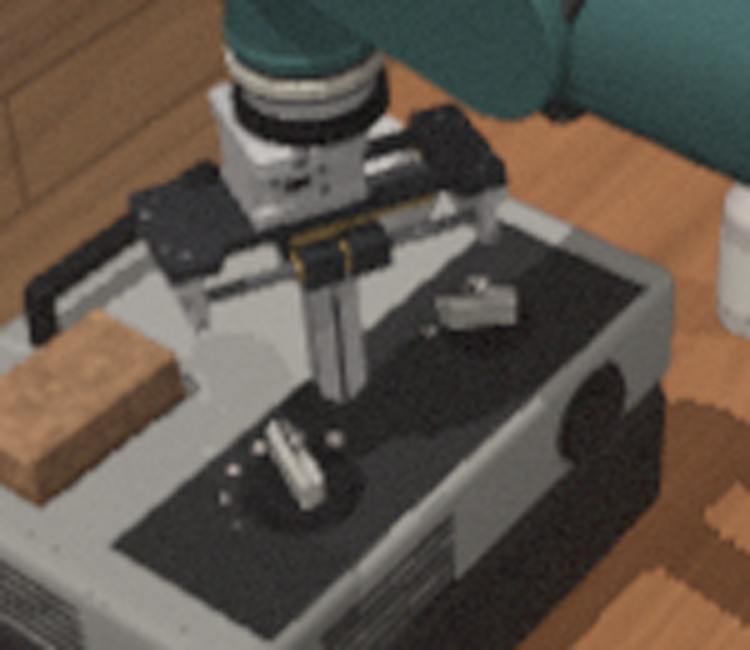

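View pics/t2.png

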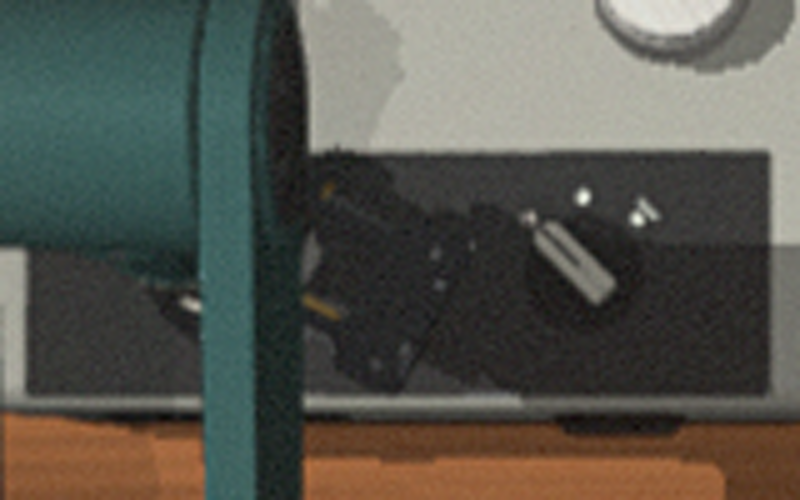

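The side view shows the closed fingers at (345,390), to the right of the suction wing and clear of it. I'm lowering to wing height.

Emit:
arm_command(plan=[0.1,0,1.4,0,0,0,1,0,0,1.3,0,0,0,1,0,0,0,0,0,0,1])

```text
time: 4.35
tool_pos: [0.5887, 0.0332, 0.2396]
ee_rot: [3.14, 0.003, -0.498]
wrist_force: [-0.2, -0.3, -0.2]
width: 0.0002
```

```bash
python3 -c "
from h import *
delta(A,.019,.0195,-28.5,.238)
s=snap('side');save(s,'s3.png',(200,130,350,260),5)"
```

```text
t 4.35 pos [0.5887 0.0332 0.2396] rpy [ 3.1401e+00  2.9000e-03 -4.9800e-01] F [-0.2 -0.3 -0.2] w 0.0002 j6 2.029
target [0.5942 0.0431] tool shift cm [ 0.01 -1.13  0.16] turn z deg -0.03
```

View pics/s3.png

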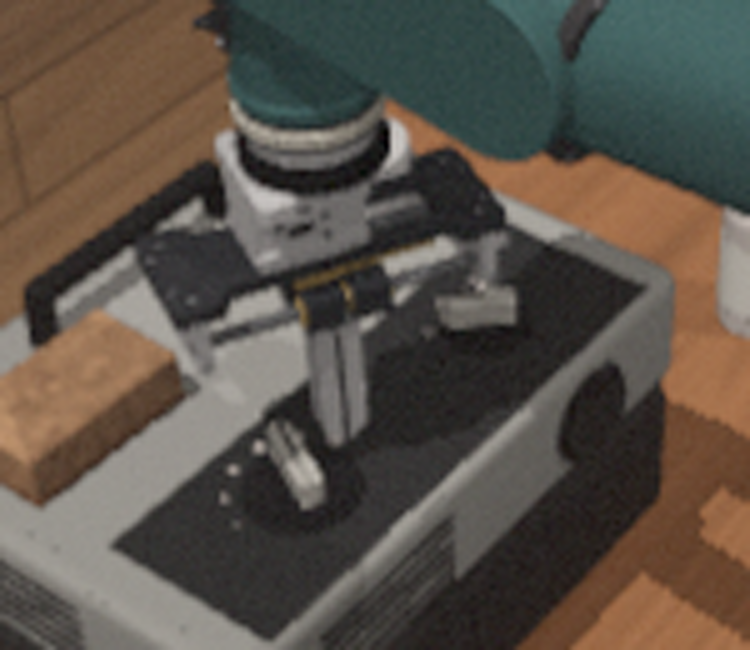

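Emit:
arm_command(plan=[0,-0.5,0.1,0,0,0,1,0,-0.5,0,0,0,0,1,0,0,0,0,0,0,1])

```text
time: 4.78
tool_pos: [0.5945, 0.0426, 0.2407]
ee_rot: [-3.141, -0.0, -0.497]
wrist_force: [0.4, -1.3, 0.6]
width: 0.0002
```

Emit:
arm_command(plan=[0.25,-0.28,0,0,0,-8,1,0,0,0,0,0,0,1])

```text
time: 5.03
tool_pos: [0.5979, 0.0435, 0.2405]
ee_rot: [3.141, -0.0, -0.36]
wrist_force: [0.1, -0.6, 0.8]
width: 0.0005
```

Emit:
arm_command(plan=[0.25,-0.28,0.1,0,0,-8,1,0,0,0,0,0,0,1])

```text
time: 5.28
tool_pos: [0.6012, 0.0451, 0.2397]
ee_rot: [-3.142, -0.0, -0.222]
wrist_force: [0.2, 0.9, 0.5]
width: 0.0007
```

```bash
python3 -c "
from h import *
delta(A,.019,.0195,-12.5,.238)
s=snap('side');save(s,'s4.png',(200,130,350,260),5)"
```

```text
t 5.28 pos [0.6012 0.0451 0.2397] rpy [-3.1416e+00 -4.0000e-04 -2.2210e-01] F [0.2 0.9 0.5] w 0.0007 j6 1.774
target [0.6011 0.0461] tool shift cm [-0.03 -0.1   0.17] turn z deg -0.23
```

View pics/s4.png

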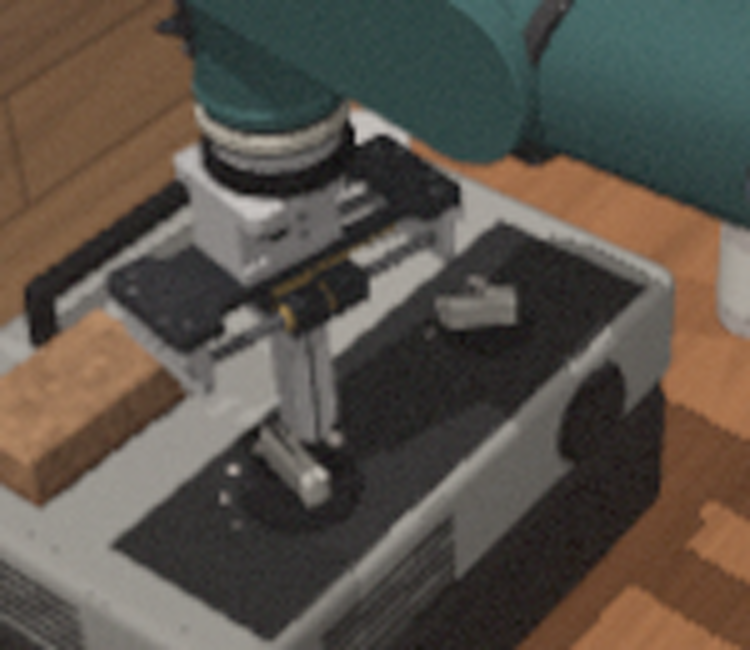

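```bash
cat >> h.py <<'E'
def wing(s,x0,y0,x1,y1,show=True,z=.241,th=105):
    v=s["pixels"].astype(int).sum(2)/3;sub=v[y0:y1,x0:x1];m=(sub>th).astype(np.uint8)
    k,l,st,ce=cv2.connectedComponentsWithStats(m);j=1+np.argmax(st[1:,4]);ys,xs=np.where(l==j)
    P=np.array([onz(s,(x+x0,y+y0),z)[:2] for x,y in zip(xs,ys)]);c=P.mean(0);w,V=np.linalg.eigh(np.cov((P-c).T));a=V[:,1]*np.sign(V[0,1])
    print(len(xs),c.round(4),"ang",np.degrees(np.arctan2(a[1],a[0])).round(1),np.ptp((P-c)@a).round(4))
    if show:print("\n".join("".join("#" if q==j else "." for q in r) for r in l))
E
python3 -c "
from h import *
s=snap('side');save(s,'s5.png',(235,200,285,240),16);wing(s,240,205,268,234)"
```

```text
191 [0.6385 0.0645] ang -73.7 0.0731
..##############............
#.##############............
#.##############............
################............
#################...........
################............
###############.............
##############..............
#############...............
###########.................
##########..................
#########...................
#######.....................
######......................
#####.......................
####........................
###.........................
#...........................
............................
............................
............................
............................
............................
............................
............................
............................
............................
............................
............................
```

View pics/s5.png

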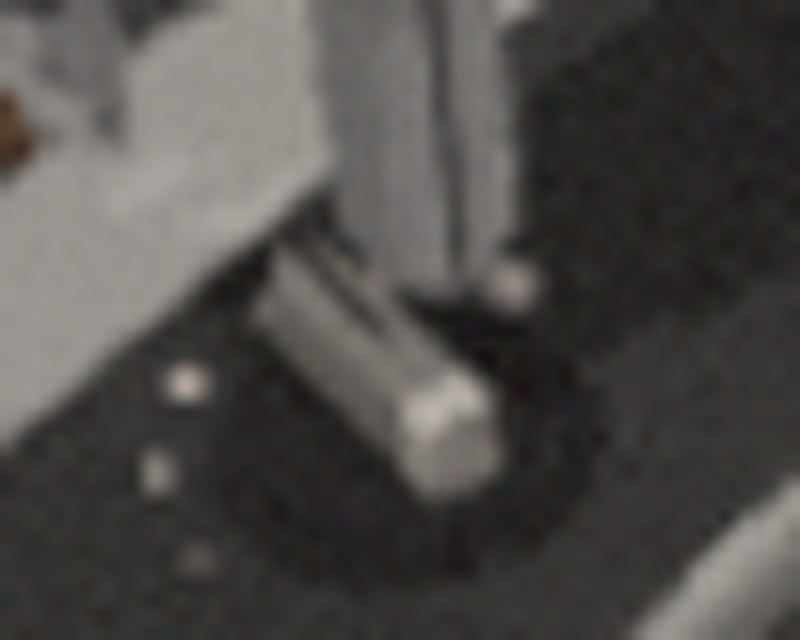

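```bash
python3 -c "
from h import *
s=snap('side')
for a,b in(((280,250),(410,395)),((345,235),(485,380))):
    P=[onz(s,(p[0]/16+234.5,p[1]/16+199.5),.241) for p in(a,b)];d=P[0]-P[1];print(P,np.degrees(np.arctan2(d[1],d[0])))
"
```

```text
[array([0.61574755, 0.06733935, 0.241     ]), array([0.5758496 , 0.08112383, 0.241     ])] -19.059701149627223
[array([0.60914521, 0.05834505, 0.241     ]), array([0.56794856, 0.07142752, 0.241     ])] -17.617848604218135
```

Emit:
arm_command(plan=[0.25,-0.33,0.1,0,0,-8,1,0,0,0,0,0,0,1])

```text
time: 5.68
tool_pos: [0.6039, 0.0466, 0.2387]
ee_rot: [3.139, 0.0, -0.083]
wrist_force: [-1.3, -3.9, 2.3]
width: 0.0008
```

```bash
cat >> h.py <<'E'
def look(n):
    delta(A,.019,.0195,0,.238)
    s=snap('side');save(s,n,(235,200,285,240),16)
E
python3 -c "
from h import *
look('s6.png')"
```

```text
t 5.67 pos [0.6039 0.0466 0.2387] rpy [ 3.1392e+00  4.0000e-04 -8.3100e-02] F [-1.3 -3.9  2.3] w 0.0008 j6 1.638
target [0.6058 0.0498] tool shift cm [ 0.16 -0.33  0.07] turn z deg -4.76
```

View pics/s6.png

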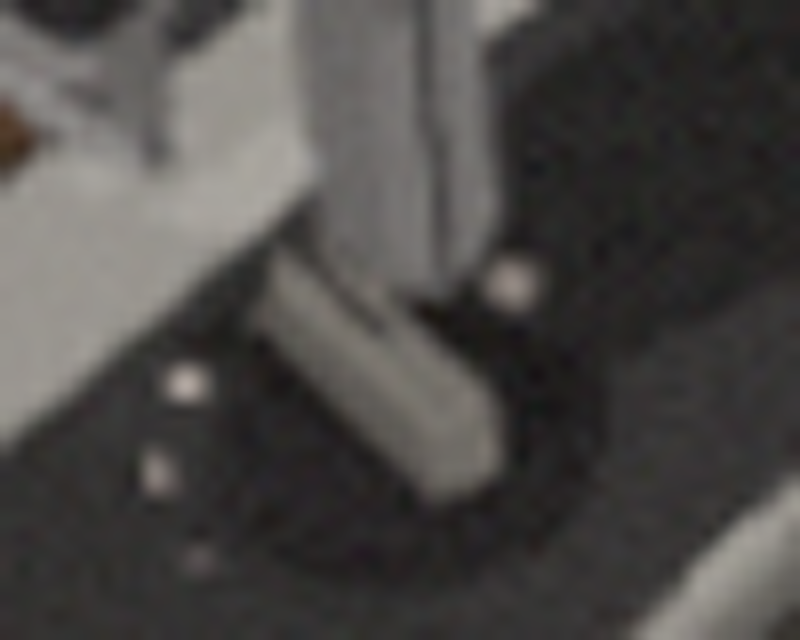

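Emit:
arm_command(plan=[0.25,-0.33,0,0,0,-8,1,0,0,0,0,0,0,1])

```text
time: 5.98
tool_pos: [0.606, 0.0469, 0.2387]
ee_rot: [3.134, 0.003, 0.054]
wrist_force: [-3.6, -10.0, 1.9]
width: 0.0007
```

```bash
python3 -c "
from h import *
look('s7.png')"
```

```text
t 5.97 pos [0.606  0.0469 0.2387] rpy [3.1344e+00 2.7000e-03 5.4500e-02] F [ -3.6 -10.    1.9] w 0.0007 j6 1.503
target [0.6058 0.0498] tool shift cm [-0.01 -0.29  0.07] turn z deg 3.12
```

View pics/s7.png

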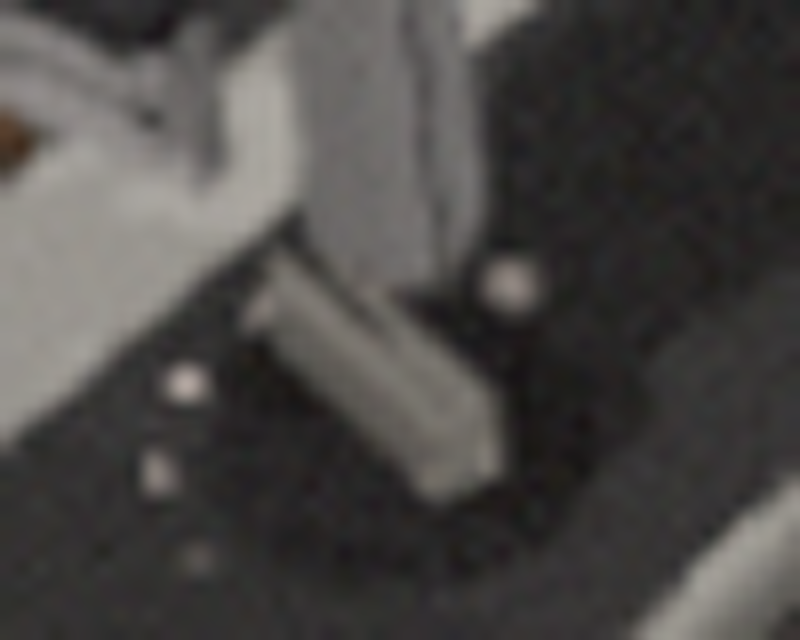

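```bash
python3 -c "
from h import *
s=snap('side');im=s['pixels'][200:240,235:285,::-1];im=cv2.resize(im,None,fx=16,fy=16,interpolation=cv2.INTER_CUBIC)
for th,col in((-46.4,(255,0,0)),(-28.5,(0,0,255)),(-16.4,(0,255,0)),(-5,(255,255,0))):
    t=np.radians(th);x=np.array([np.cos(t),np.sin(t)]);P=[proj(s,[*(A+k*x),.243]) for k in(-.02,.0,.029,.035)]
    Q=[tuple(int(v) for v in (p-[234.5,199.5])*16) for p in P];print(th,Q)
    cv2.line(im,Q[0],Q[3],col,2);cv2.circle(im,Q[1],5,col,2)
cv2.imwrite('pics/o7.png',im)"
```

```text
-46.4 [(411, 403), (404, 317), (393, 198), (391, 173)]
-28.5 [(449, 394), (404, 317), (340, 209), (327, 187)]
-16.4 [(471, 384), (404, 317), (308, 222), (288, 203)]
-5 [(490, 372), (404, 317), (281, 239), (256, 223)]
```

View pics/o7.png

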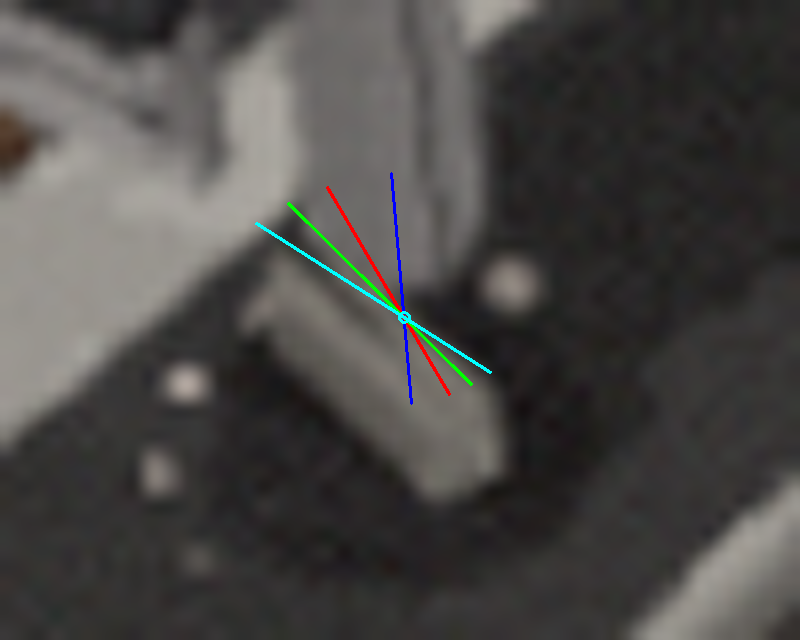

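Emit:
arm_command(plan=[0.15,-0.33,0,0,0,0,1,0,0,0,0,0,0,1])

```text
time: 6.32
tool_pos: [0.6084, 0.0531, 0.2387]
ee_rot: [3.141, -0.001, 0.056]
wrist_force: [-1.1, -2.1, 1.9]
width: 0.0004
```

```bash
python3 -c "
from h import *
look('s8.png')"
```

```text
t 6.33 pos [0.6084 0.0531 0.2387] rpy [ 3.1405e+00 -6.0000e-04  5.6200e-02] F [-1.1 -2.1  1.9] w 0.0004 j6 1.509
target [0.6058 0.0498] tool shift cm [-0.27  0.32  0.07] turn z deg 3.22
```

View pics/s8.png

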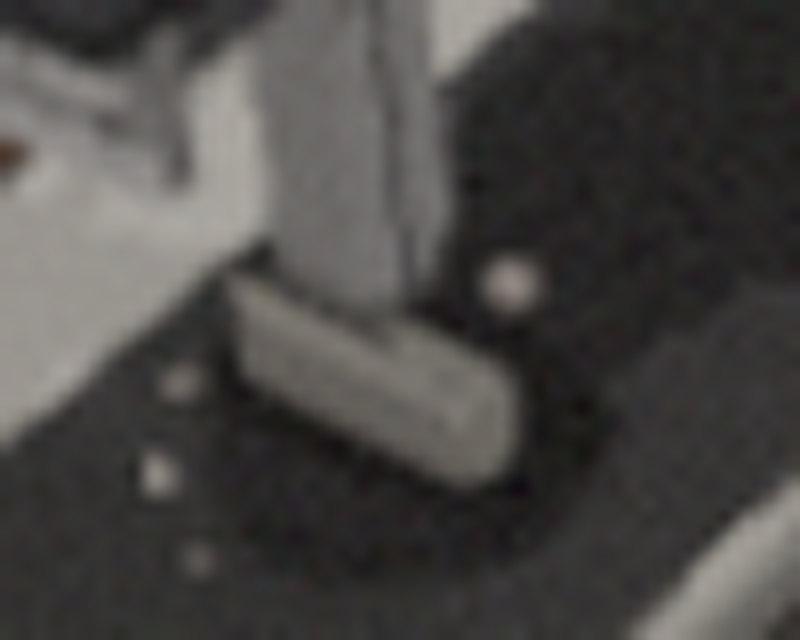

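```bash
python3 -c "
from h import *
s=snap('side')
for th in(-16.4,-5,5,13.6,28,43.6):
    t=np.radians(th);x=np.array([np.cos(t),np.sin(t)]);P=[proj(s,[*(A+k*x),.243]) for k in(-.02,.035)]
    d=P[1]-P[0];print(th,'img slope deg',np.degrees(np.arctan2(-d[1],-d[0])).round(1))
"
```

```text
-16.4 img slope deg 44.7
-5 img slope deg 32.4
5 img slope deg 23.1
13.6 img slope deg 15.8
28 img slope deg 4.9
43.6 img slope deg -6.1
```

Emit:
arm_command(plan=[0,1.5,0,0,0,0,1,0,1.5,-3,0,0,0,1,0,5,-4,0,0,0,1,0,5,0,0,0,0,1,0,4,0,0,0,0,1,0,0,0,0,0,0,1])

```text
time: 7.18
tool_pos: [0.6184, -0.1171, 0.3064]
ee_rot: [-3.141, 0.001, 0.056]
wrist_force: [-0.6, -0.0, 0.0]
width: 0.0007
```

```bash
python3 -c "
from h import *
s=snap('top');save(s,'t9.png',(190,130,350,220),5);wing(s,218,155,250,188)
s=snap('side');save(s,'s9.png',(235,200,285,240),16)"
```

```text
118 [0.5912 0.07  ] ang 5.2 0.0513
................................
................................
................................
................................
..............#.................
...........#.###................
..........##.###................
..........###.##................
..........###.##................
..........###.##................
..........###.###...............
...........##.###...............
...........##.###...............
...........##..##...............
...........##..##...............
...........##..##...............
...........##..##...............
...........###.##...............
...........###.##...............
...........######...............
...........#######..............
............######..............
............######..............
............######..............
............######..............
............######..............
............######..............
.............##.................
................................
................................
................................
................................
................................
```

View pics/t9.png

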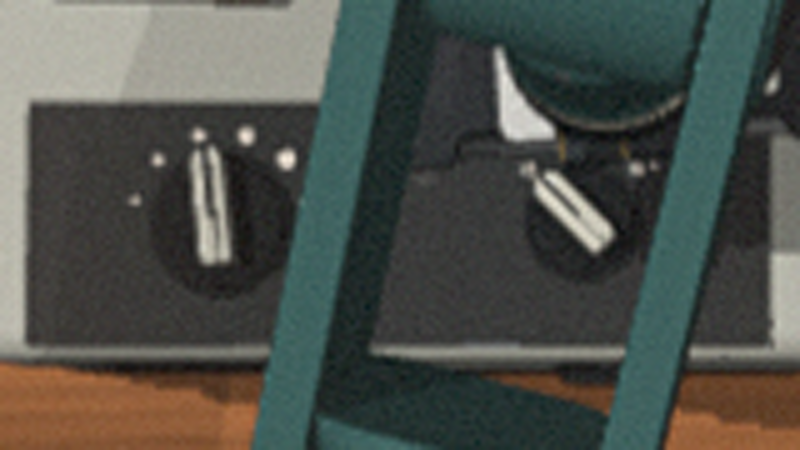

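View pics/s9.png

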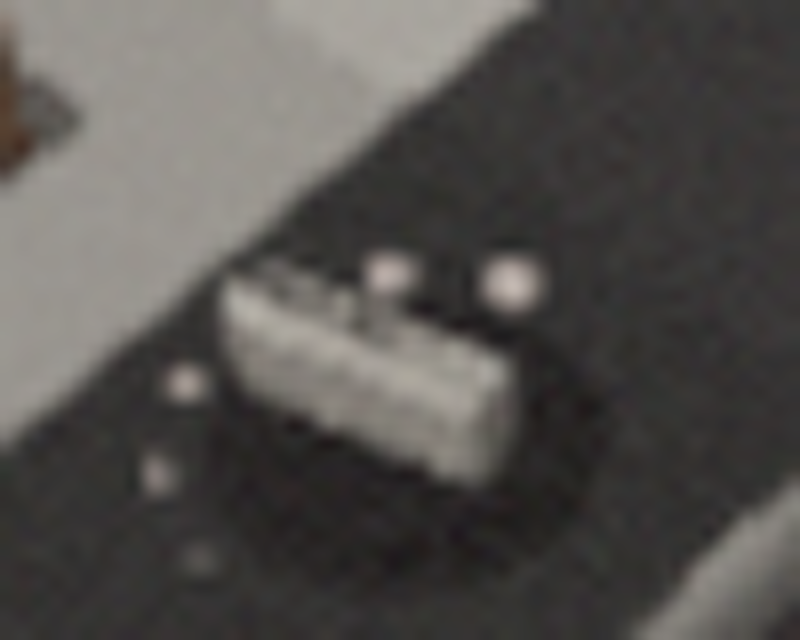

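Emit:
arm_command(plan=[0,3,0,0,0,0,1,0,3,0,0,0,0,1,0,3,0,0,0,0,1,0,0,0,0,0,0,1,0,0,0,0,0,0,1])

```text
time: 7.9
tool_pos: [0.6242, -0.2023, 0.3076]
ee_rot: [-3.141, -0.0, 0.062]
wrist_force: [0.8, -0.6, 0.2]
width: 0.0005
```

```bash
python3 -c "
from h import *
s=snap('top');save(s,'t10.png',(210,145,270,195),12);wing(s,218,155,250,188,False);wing(s,218,155,250,188,False,th=90);wing(s,218,155,250,188,False,th=130);wing(s,293,158,318,185,False)
s=snap('side');save(s,'s10.png',(235,200,285,240),16)"
```

```text
117 [0.5912 0.07  ] ang 5.5 0.0513
141 [0.5911 0.0704] ang 4.8 0.0518
87 [0.5895 0.0701] ang 5.5 0.0496
33 [ 0.5987 -0.0787] ang 34.5 0.0224
```

View pics/t10.png

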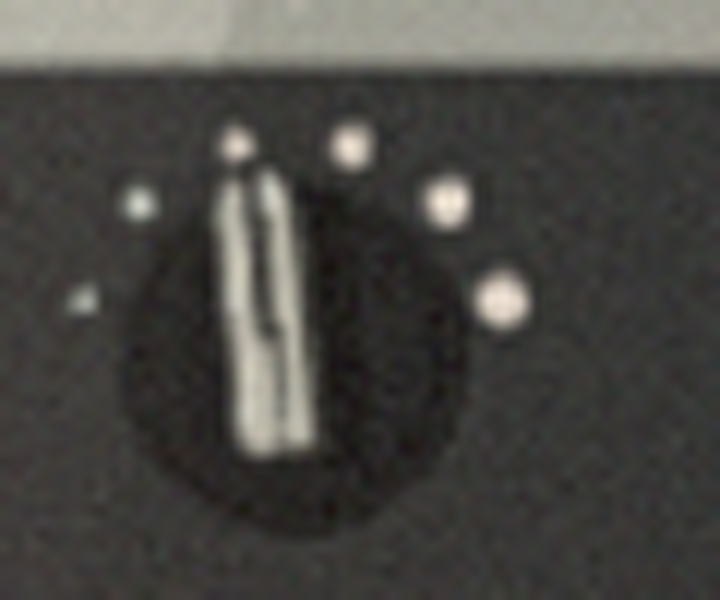

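View pics/s10.png

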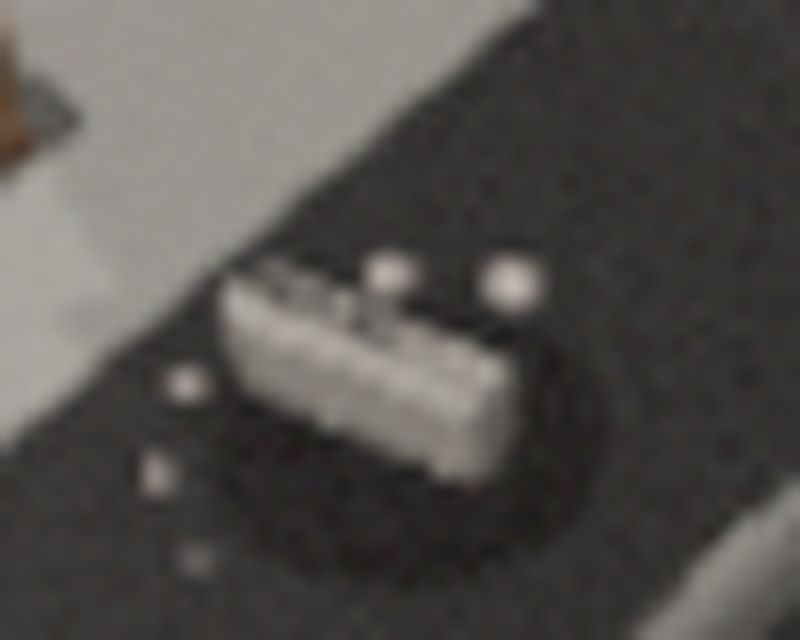

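```bash
python3 -c "
from h import *
delta(A,.019,.0315,5.5,.238)
"
```

```text
t 8.0 pos [ 0.6241 -0.2023  0.3079] rpy [-3.1413e+00 -6.0000e-04  6.2700e-02] F [-0.2  0.2  0.1] w 0.0008 j6 1.108
target [0.6087 0.0398] tool shift cm [-2.000e-02 -2.425e+01  6.990e+00] turn z deg -1.91
```

Emit:
arm_command(plan=[0,-6,0,0,0,0,1,0,-6,0,0,0,0,1,0,-6,0,0,0,0,1,0,-4,2,0,0,0,1,0,-1.9,2,0,0,-2,1,0,0,3,0,0,0,1,0,0,0,0,0,0,1])

```text
time: 8.88
tool_pos: [0.6077, 0.036, 0.2347]
ee_rot: [-3.141, 0.006, 0.098]
wrist_force: [-0.9, -0.3, 0.5]
width: 0.0005
```

```bash
python3 -c "
from h import *
delta(A,.019,.0195,5.5,.238)
"
```

```text
t 8.88 pos [0.6077 0.036  0.2347] rpy [-3.1407  0.0058  0.0975] F [-0.9 -0.3  0.5] w 0.0005 j6 1.439
target [0.6076 0.0517] tool shift cm [ 0.14 -1.56 -0.33] turn z deg 0.09
```

Emit:
arm_command(plan=[0,-0.7,-0.3,0,0,0,1,0,-0.5,0,0,0,0,1,0,0,0,0,0,0,1])

```text
time: 9.25
tool_pos: [0.6088, 0.0468, 0.2421]
ee_rot: [3.141, -0.003, 0.096]
wrist_force: [0.0, 0.7, 0.1]
width: 0.0006
```

Emit:
arm_command(plan=[0,-0.2,0,0,0,0,1,0,0,0,0,0,0,1])

```text
time: 9.5
tool_pos: [0.6082, 0.0484, 0.2406]
ee_rot: [3.142, -0.0, 0.095]
wrist_force: [0.7, 0.8, 0.2]
width: 0.0004
```

Emit:
arm_command(plan=[0,-0.2,0,0,0,0,1,0,0,0,0,0,0,1])

```text
time: 9.75
tool_pos: [0.6079, 0.0505, 0.2404]
ee_rot: [3.142, 0.0, 0.095]
wrist_force: [0.7, -0.3, 0.3]
width: 0.0005
```

```bash
python3 -c "
from h import *
look('s11.png')"
```

```text
t 9.75 pos [0.6079 0.0505 0.2404] rpy [3.1416e+00 2.0000e-04 9.5400e-02] F [ 0.7 -0.3  0.3] w 0.0005 j6 1.465
target [0.6058 0.0498] tool shift cm [-0.22  0.05  0.24] turn z deg 5.47
```

View pics/s11.png

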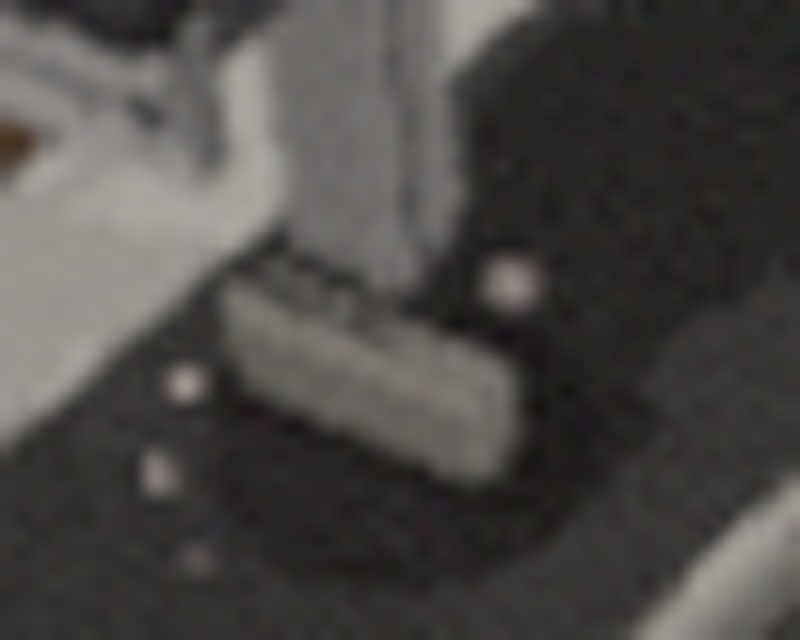

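Emit:
arm_command(plan=[0,-0.2,0,0,0,0,1,0,0,0,0,0,0,1])

```text
time: 10.05
tool_pos: [0.6077, 0.0526, 0.2405]
ee_rot: [-3.142, 0.0, 0.096]
wrist_force: [0.2, 0.5, 0.4]
width: 0.0007
```

Emit:
arm_command(plan=[0,-0.2,0,0,0,0,1,0,0,0,0,0,0,1])

```text
time: 10.3
tool_pos: [0.6076, 0.0546, 0.2405]
ee_rot: [3.142, -0.0, 0.096]
wrist_force: [0.4, -0.3, 0.1]
width: 0.0
```

Emit:
arm_command(plan=[0,-0.2,0,0,0,0,1,0,0,0,0,0,0,1])

```text
time: 10.55
tool_pos: [0.6074, 0.0565, 0.2406]
ee_rot: [3.142, -0.0, 0.095]
wrist_force: [1.3, 1.0, -0.3]
width: 0.0005
```

```bash
python3 -c "
from h import *
look('s12.png')"
```

```text
t 10.55 pos [0.6074 0.0565 0.2406] rpy [ 3.1416e+00 -3.0000e-04  9.5400e-02] F [ 1.3  1.  -0.3] w 0.0005 j6 1.475
target [0.6058 0.0498] tool shift cm [-0.23  0.65  0.26] turn z deg 5.47
```

View pics/s12.png

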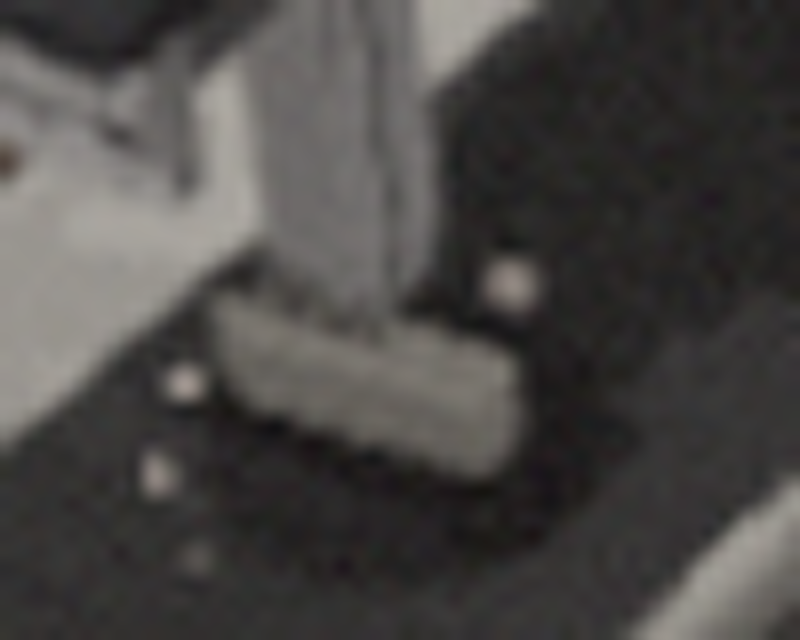

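Emit:
arm_command(plan=[0.2,-0.28,0,0,0,-8,1,0,0,0,0,0,0,1])

```text
time: 10.85
tool_pos: [0.6091, 0.059, 0.2407]
ee_rot: [3.141, 0.0, 0.233]
wrist_force: [-1.0, -1.9, 0.4]
width: 0.0003
```

Emit:
arm_command(plan=[0.2,-0.28,0,0,0,-8,1,0,0,0,0,0,0,1])

```text
time: 11.1
tool_pos: [0.6108, 0.0602, 0.2412]
ee_rot: [3.137, 0.0, 0.371]
wrist_force: [0.2, -6.0, 1.5]
width: 0.0004
```

```bash
python3 -c "
from h import *
look('s13.png')"
```

```text
t 11.1 pos [0.6108 0.0602 0.2412] rpy [3.137e+00 3.000e-04 3.706e-01] F [ 0.2 -6.   1.5] w 0.0004 j6 1.208
target [0.6058 0.0498] tool shift cm [-0.84  0.79  0.32] turn z deg 21.23
```

View pics/s13.png

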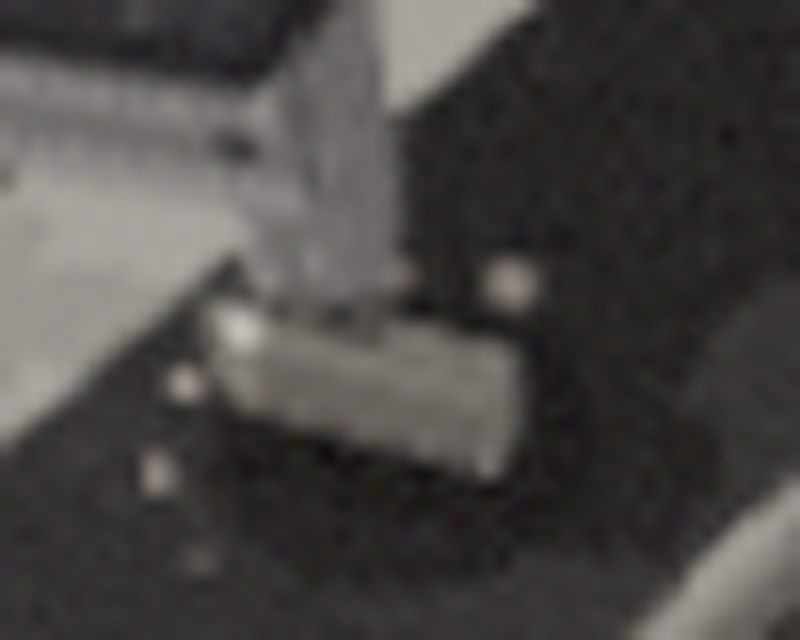

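Emit:
arm_command(plan=[0.1,-0.3,0.1,0,0,0,1,0,0,0,0,0,0,1])

```text
time: 11.4
tool_pos: [0.6108, 0.0609, 0.2411]
ee_rot: [3.132, 0.001, 0.367]
wrist_force: [0.2, -10.8, 4.1]
width: 0.0003
```

Emit:
arm_command(plan=[0,-0.2,0,0,0,0,1,0,0,0,0,0,0,1])

```text
time: 11.65
tool_pos: [0.6108, 0.0615, 0.2413]
ee_rot: [3.13, -0.0, 0.366]
wrist_force: [1.9, -13.1, 4.3]
width: 0.0003
```

```bash
python3 -c "
from h import *
look('s14.png')"
```

```text
t 11.65 pos [0.6108 0.0615 0.2413] rpy [ 3.1299e+00 -3.0000e-04  3.6610e-01] F [  1.9 -13.1   4.3] w 0.0003 j6 1.217
target [0.6058 0.0498] tool shift cm [-0.88  0.91  0.33] turn z deg 20.97
```

View pics/s14.png

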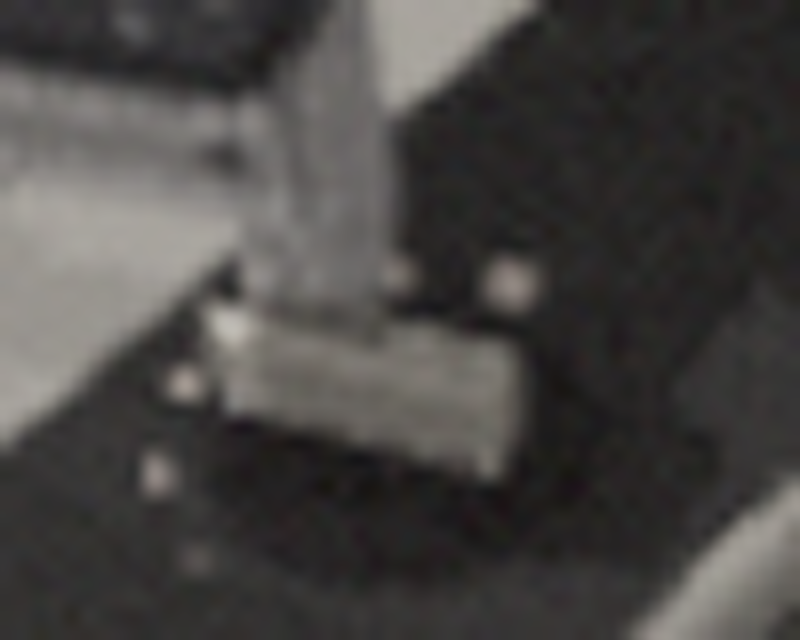

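Emit:
arm_command(plan=[0.1,-0.3,0,0,0,0,1,0,0,0,0,0,0,1])

```text
time: 11.95
tool_pos: [0.6112, 0.0655, 0.2424]
ee_rot: [3.131, -0.003, 0.367]
wrist_force: [1.9, -8.4, 5.3]
width: 0.0005
```

```bash
python3 -c "
from h import *
look('s15.png')"
```

```text
t 11.95 pos [0.6112 0.0655 0.2424] rpy [ 3.131  -0.0034  0.3668] F [ 1.9 -8.4  5.3] w 0.0005 j6 1.222
target [0.6058 0.0498] tool shift cm [-1.07  1.27  0.44] turn z deg 21.02
```

View pics/s15.png

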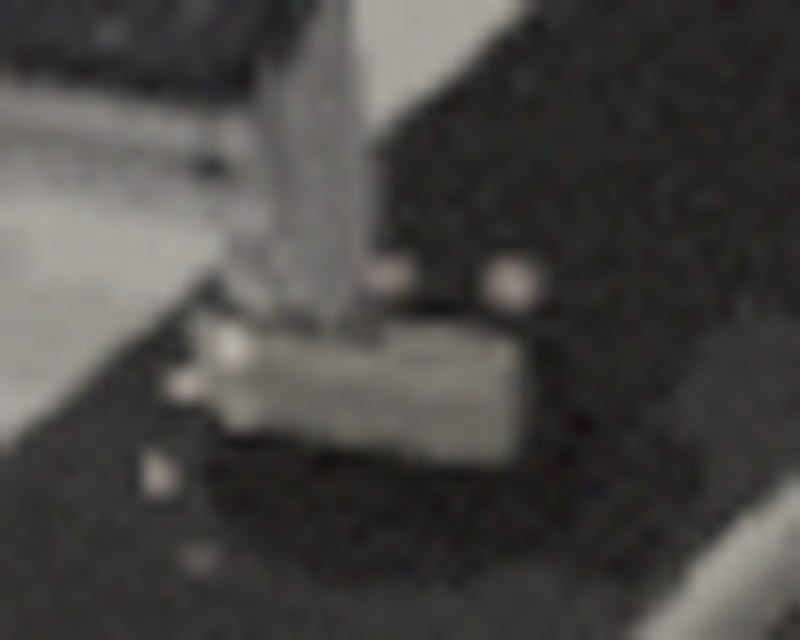

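Emit:
arm_command(plan=[0.2,-0.2,0,0,0,-8,1,0,0,0,0,0,0,1])

```text
time: 12.25
tool_pos: [0.6119, 0.072, 0.242]
ee_rot: [3.138, -0.004, 0.511]
wrist_force: [1.3, -1.1, 3.6]
width: 0.0003
```

```bash
python3 -c "
from h import *
look('s16.png')"
```

```text
t 12.25 pos [0.6119 0.072  0.242 ] rpy [ 3.1376 -0.0045  0.5109] F [ 1.3 -1.1  3.6] w 0.0003 j6 1.086
target [0.6058 0.0498] tool shift cm [-1.62  1.64  0.4 ] turn z deg 29.27
```

View pics/s16.png

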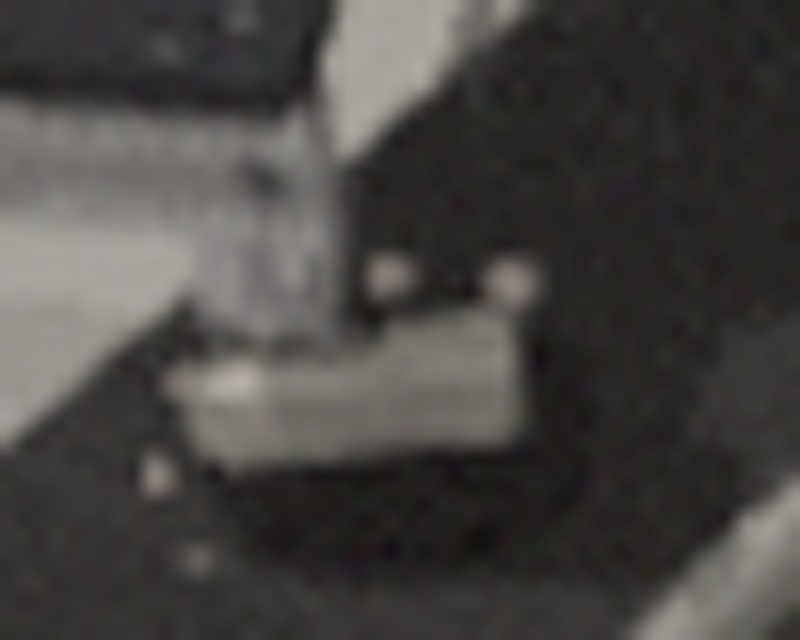

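Emit:
arm_command(plan=[0,0.8,0,0,0,0,1,0,0.8,-1,0,0,0,1,0,0.5,-5,0,0,0,1,-2.5,4,-2,0,0,0,1,-3.5,4.5,0,0,0,0,1,-3.5,4.5,0,0,0,0,1,-2,3,0,0,0,0,1,0,0,0,0,0,0,1])

```text
time: 13.3
tool_pos: [0.5989, -0.1436, 0.3188]
ee_rot: [-3.14, 0.001, 0.509]
wrist_force: [-0.2, -0.1, -0.1]
width: 0.0004
```

```bash
python3 -c "
from h import *
delta(B,.013,-.0315,43.6,.238)
s=snap('top');save(s,'t17.png',(190,130,350,220),5);wing(s,218,155,250,188)
s=snap('side');save(s,'s17.png',(235,200,285,240),16)"
```

```text
t 13.3 pos [ 0.5989 -0.1436  0.3188] rpy [-3.1404e+00  1.2000e-03  5.0940e-01] F [-0.2 -0.1 -0.1] w 0.0004 j6 0.734
target [ 0.5711 -0.0637] tool shift cm [ 1.46 -8.33  8.08] turn z deg -14.42
137 [0.5917 0.0738] ang 43.1 0.056
................................
................................
................................
................................
................................
................................
...##...........................
...####.........................
....#####.......................
....######......................
...###.####.....................
...####.####....................
....####.####...................
.....####.####..................
......####.####.................
.......####..###................
........####.####...............
.........####.####..............
..........########..............
...........#########............
............########............
.............#########..........
..............########..........
...............#######..........
................#####...........
.................###............
..................#.............
................................
................................
................................
................................
................................
................................
```

View pics/t17.png

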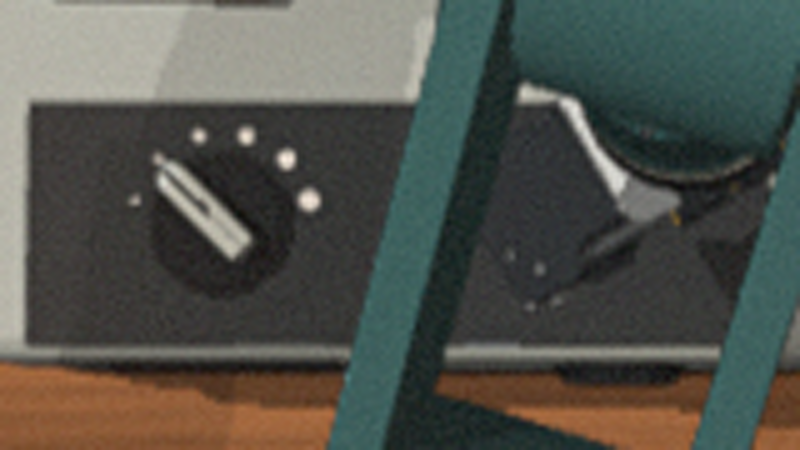

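View pics/s17.png

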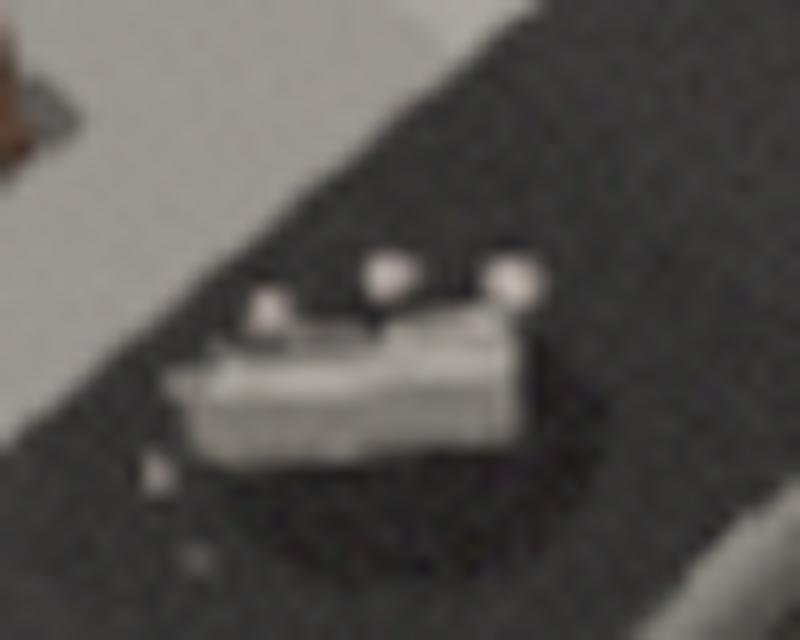

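Top view: the suction nose is on dot 2 at (158,158), measured at 43.1° against 43.6° expected. Next is the mode switch.

Emit:
arm_command(plan=[0.7,-4.4,0,0,0,0,1,0.6,-4.4,0,0,0,-7.2,1,0,0,2,0,0,-7.2,1,0,0,2,0,0,0,1,0,0,0,0,0,0,1,0,0,0,0,0,0,1])

```text
time: 14.15
tool_pos: [0.5677, -0.057, 0.2804]
ee_rot: [3.141, -0.001, 0.767]
wrist_force: [-0.3, 0.6, 0.5]
width: 0.0005
```

```bash
python3 -c "
from h import *
delta(B,.013,-.034,43.6,.240)
s=snap('side');save(s,'s18.png',(260,160,340,220),10)"
```

```text
t 14.15 pos [ 0.5677 -0.057   0.2804] rpy [ 3.1408e+00 -7.0000e-04  7.6690e-01] F [-0.3  0.6  0.5] w 0.0005 j6 0.605
target [ 0.5694 -0.0619] tool shift cm [-0.22  0.47  4.04] turn z deg 0.34
```

View pics/s18.png

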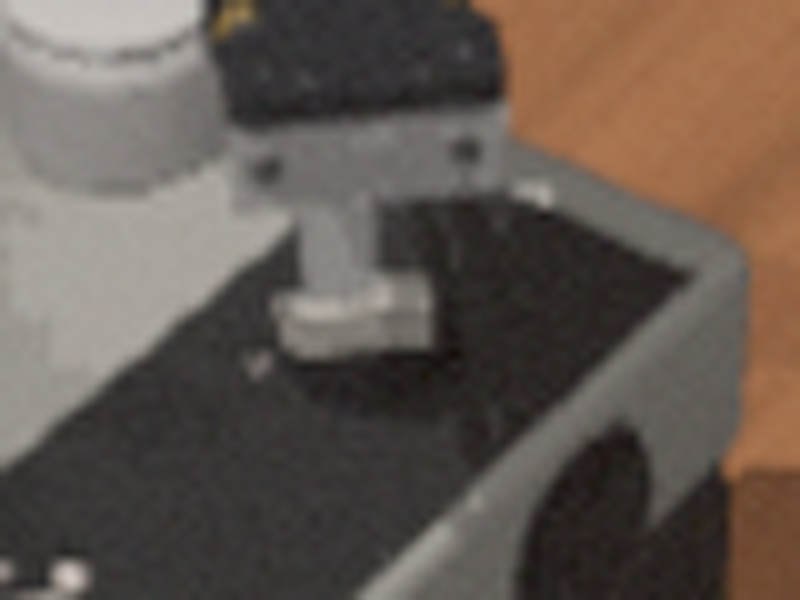

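```bash
python3 -c "
from h import *
s=snap('side')
for p in([.5677,-.057,.272],[.5677,-.057,.23],[*B,.241]):print((proj(s,p)-[259.5,159.5])*10)
s=snap('top');save(s,'t18.png',(250,120,350,210),7)"
```

```text
[341.43986574 288.10612064]
[345.56819548 400.38382476]
[380.17580082 278.28531434]
```

View pics/t18.png

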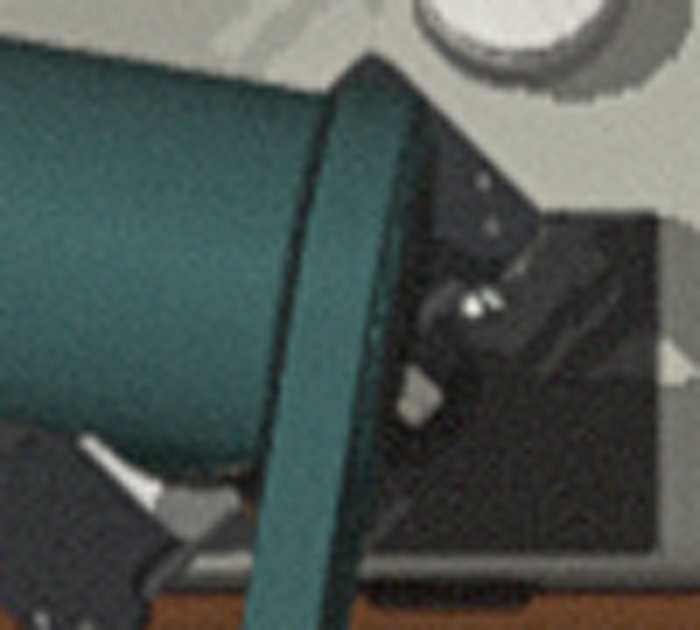

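Emit:
arm_command(plan=[0,0,2,0,0,0,1,0,0,2,0,0,0,1,-0.2,0.5,0,0,0,0,1,0,0.4,0,0,0,0,1,0,0,0,0,0,0,1])

```text
time: 14.92
tool_pos: [0.573, -0.0663, 0.2409]
ee_rot: [3.14, -0.001, 0.765]
wrist_force: [0.0, 0.5, 0.3]
width: 0.0005
```

```bash
cat >> h.py <<'E'
def lookm(n):
    delta(B,.013,-.0195,43.6,.240)
    s=snap('side');save(s,n,(270,170,320,210),16)
E
python3 -c "
from h import *
lookm('s19.png')"
```

```text
t 14.93 pos [ 0.573  -0.0663  0.2409] rpy [ 3.1396e+00 -1.2000e-03  7.6490e-01] F [0.  0.5 0.3] w 0.0005 j6 0.592
target [ 0.5794 -0.0724] tool shift cm [0.04 0.89 0.09] turn z deg 0.23
```

View pics/s19.png

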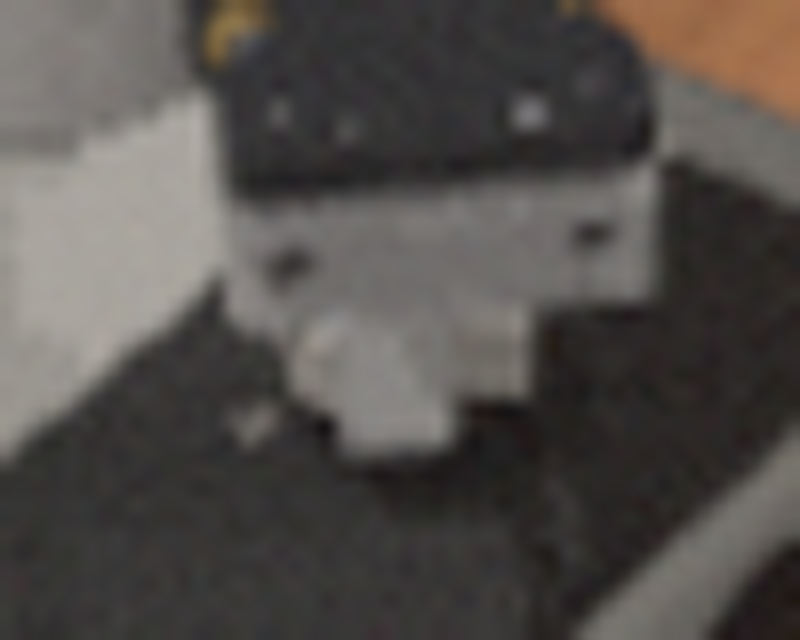

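Emit:
arm_command(plan=[0,0.4,0,0,0,0,1,0,0,0,0,0,0,1])

```text
time: 15.22
tool_pos: [0.5752, -0.0688, 0.2397]
ee_rot: [3.141, -0.0, 0.765]
wrist_force: [0.1, -0.0, 0.7]
width: 0.0002
```

Emit:
arm_command(plan=[0,0.3,0,0,0,0,1,0,0,0,0,0,0,1])

```text
time: 15.48
tool_pos: [0.5771, -0.0709, 0.2394]
ee_rot: [-3.142, 0.0, 0.765]
wrist_force: [0.2, -0.3, -0.7]
width: 0.0005
```

Emit:
arm_command(plan=[0,0.2,0,0,0,0,1,0,0,0,0,0,0,1])

```text
time: 15.72
tool_pos: [0.5778, -0.0715, 0.2395]
ee_rot: [-3.139, 0.0, 0.766]
wrist_force: [-2.2, 2.4, 0.0]
width: 0.0005
```

```bash
python3 -c "
from h import *
lookm('s20.png')"
```

```text
t 15.72 pos [ 0.5778 -0.0715  0.2395] rpy [-3.1395e+00  2.0000e-04  7.6620e-01] F [-2.2  2.4  0. ] w 0.0005 j6 0.584
target [ 0.5794 -0.0724] tool shift cm [ 0.04  0.18 -0.05] turn z deg 0.3
```

View pics/s20.png

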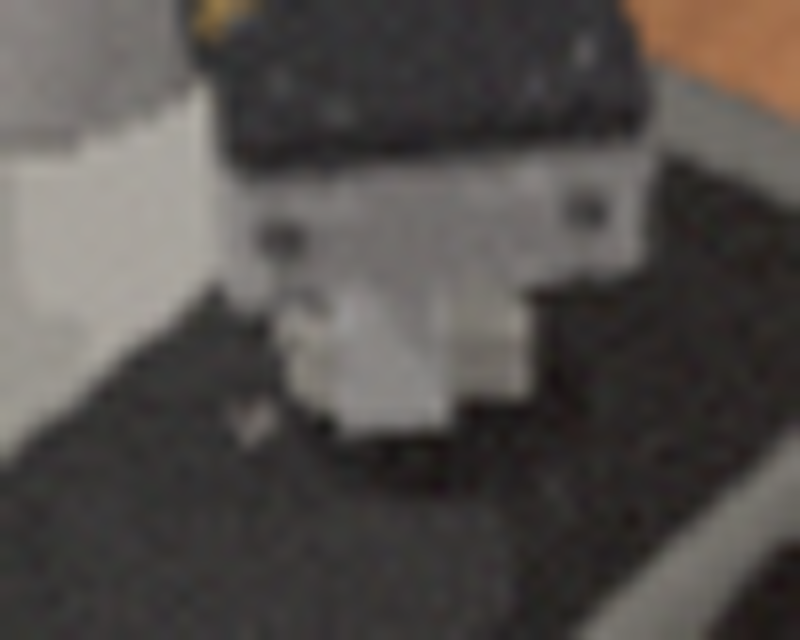

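Emit:
arm_command(plan=[0.26,0.2,0,0,0,8,1,0,0,0,0,0,0,1])

```text
time: 16.02
tool_pos: [0.5801, -0.0705, 0.2393]
ee_rot: [-3.137, 0.002, 0.626]
wrist_force: [-5.1, 3.6, 2.8]
width: 0.0009
```

Emit:
arm_command(plan=[0.26,0.2,0,0,0,8,1,0,0,0,0,0,0,1])

```text
time: 16.27
tool_pos: [0.5836, -0.0704, 0.2393]
ee_rot: [-3.138, 0.002, 0.487]
wrist_force: [-4.9, 4.3, 1.9]
width: 0.0005
```

```bash
python3 -c "
from h import *
lookm('s21.png')"
```

```text
t 16.27 pos [ 0.5836 -0.0704  0.2393] rpy [-3.1378e+00  2.1000e-03  4.8690e-01] F [-4.9  4.3  1.9] w 0.0005 j6 0.867
target [ 0.5794 -0.0724] tool shift cm [-0.47 -0.02 -0.07] turn z deg -15.7
```

View pics/s21.png

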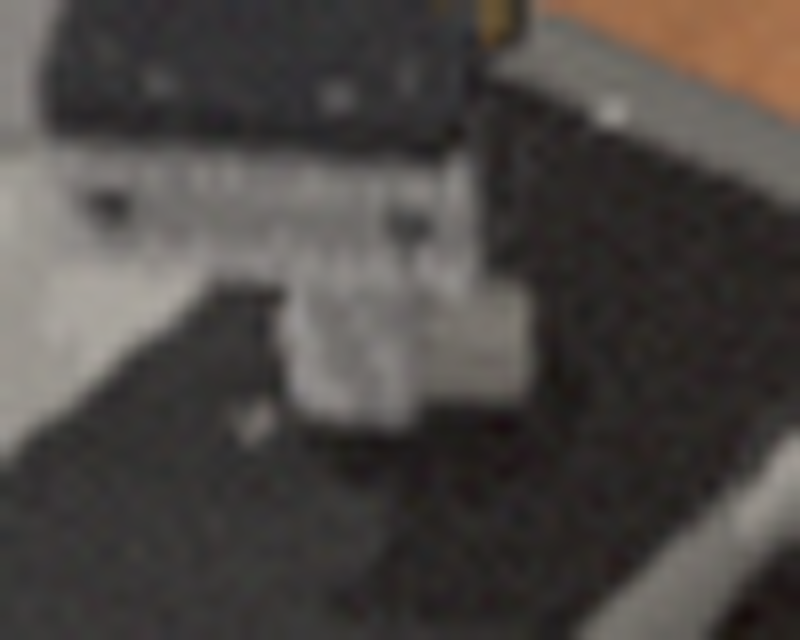

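Emit:
arm_command(plan=[0,0.3,0,0,0,0,1,0,0,0,0,0,0,1])

```text
time: 16.58
tool_pos: [0.5851, -0.0715, 0.2393]
ee_rot: [-3.135, 0.0, 0.489]
wrist_force: [-4.9, 8.4, 2.5]
width: 0.0006
```

Emit:
arm_command(plan=[0,0.2,0,0,0,0,1,0,0,0,0,0,0,1])

```text
time: 16.82
tool_pos: [0.5861, -0.072, 0.2392]
ee_rot: [-3.133, -0.001, 0.49]
wrist_force: [-3.2, 9.3, 1.9]
width: 0.0004
```

```bash
python3 -c "
from h import *
lookm('s22.png')"
```

```text
t 16.82 pos [ 0.5861 -0.072   0.2392] rpy [-3.1331e+00 -9.0000e-04  4.9000e-01] F [-3.2  9.3  1.9] w 0.0004 j6 0.86
target [ 0.5794 -0.0724] tool shift cm [-0.61 -0.29 -0.08] turn z deg -15.53
```

View pics/s22.png

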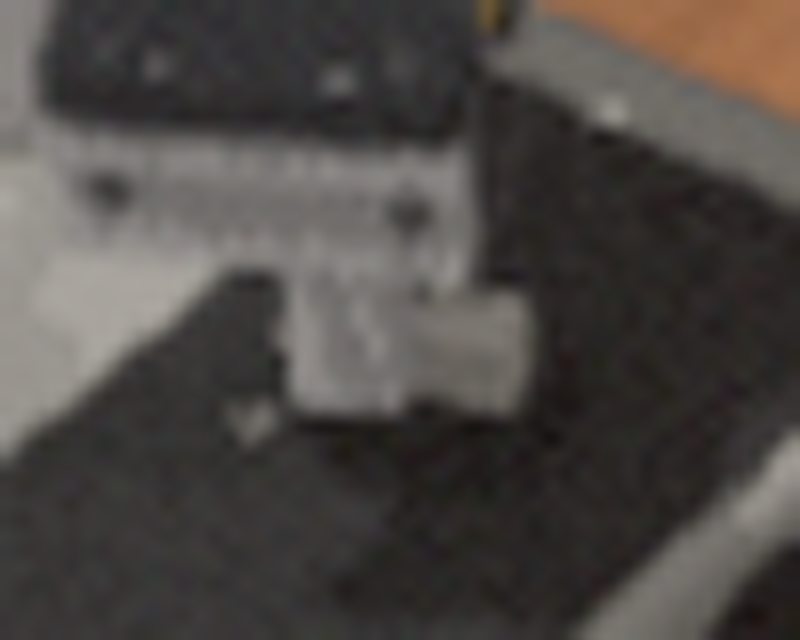

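Emit:
arm_command(plan=[0,0.2,0,0,0,0,1,0,0,0,0,0,0,1])

```text
time: 17.12
tool_pos: [0.5885, -0.0738, 0.2404]
ee_rot: [-3.136, -0.005, 0.49]
wrist_force: [-2.0, 11.3, 4.0]
width: 0.0003
```

Emit:
arm_command(plan=[0,0.2,0,0,0,4,1,0,0,0,0,0,0,1])

```text
time: 17.38
tool_pos: [0.5894, -0.0743, 0.2404]
ee_rot: [-3.133, -0.005, 0.421]
wrist_force: [-1.3, 13.2, 3.5]
width: 0.0003
```

```bash
python3 -c "
from h import *
lookm('s23.png')"
```

```text
t 17.38 pos [ 0.5894 -0.0743  0.2404] rpy [-3.133  -0.0051  0.4213] F [-1.3 13.2  3.5] w 0.0003 j6 0.925
target [ 0.5794 -0.0724] tool shift cm [-0.84 -0.58  0.04] turn z deg -19.46
```

View pics/s23.png

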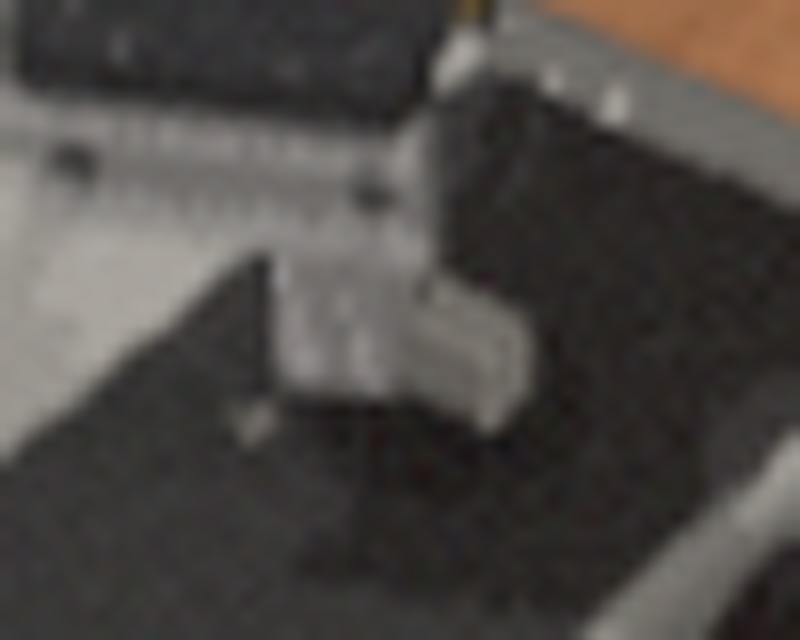

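The wing looks past half-way and I'm pressing near its axis, so I'm backing off to look.

Emit:
arm_command(plan=[0,-0.5,0,0,0,0,1,0,-1.2,0,0,0,0,1,0,-0.5,-4,0,0,0,1,0,-4,-3,0,0,0,1,-3,-5,0,0,0,0,1,-3,-5,0,0,0,0,1,-3,-4,0,0,0,0,1,0,0,0,0,0,0,1])

```text
time: 18.42
tool_pos: [0.4231, 0.0694, 0.3105]
ee_rot: [3.14, -0.002, 0.419]
wrist_force: [0.5, 0.4, 0.5]
width: 0.0003
```

```bash
python3 -c "
from h import *
lookm('s24.png')
s=snap('top');save(s,'t24.png',(190,130,350,220),5);wing(s,293,158,318,185)"
```

```text
t 18.43 pos [0.4231 0.0694 0.3105] rpy [ 3.1397e+00 -2.4000e-03  4.1890e-01] F [0.5 0.4 0.5] w 0.0003 j6 1.182
target [ 0.5794 -0.0724] tool shift cm [ 8.51 19.31  7.05] turn z deg -19.6
102 [ 0.5865 -0.0948] ang -0.5 0.0404
.........................
.........................
.........................
.........................
...........##.#..........
..........###.##.........
..........###.##.........
..........###.##.........
..........###.##.........
..........###.##.........
..........###.##.........
..........###.##.........
..........###.##.........
..........###.##.........
..........######.........
..........######.........
..........######.........
..........######.........
..........######.........
..........######.........
..........######.........
..........######.........
..........######.........
.........................
.........................
.........................
.........................
```

View pics/t24.png

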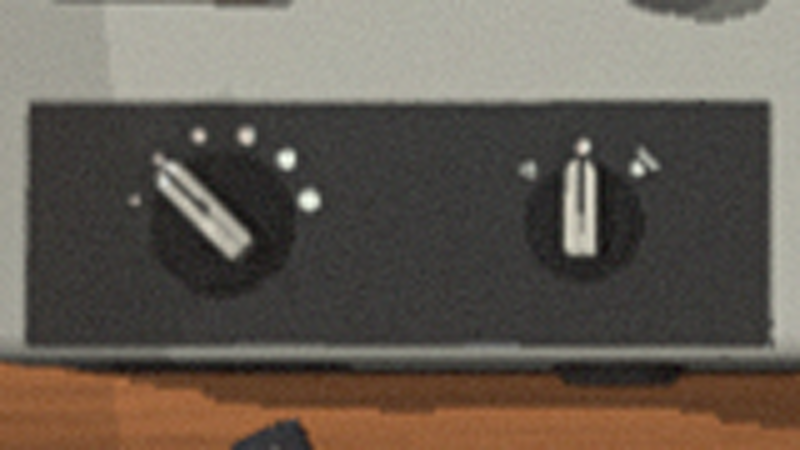

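View pics/s24.png

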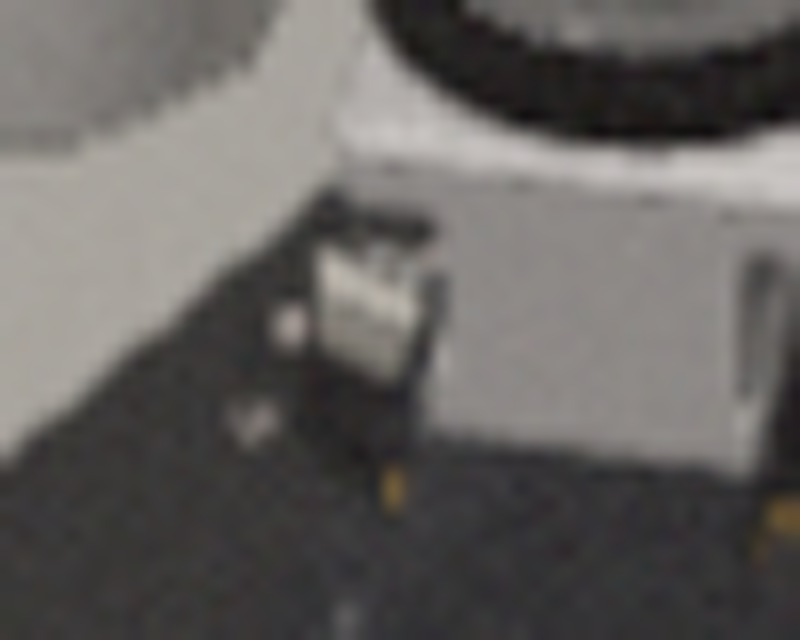

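```bash
python3 -c "
from h import *
s=snap('top');save(s,'end.png');a=cv2.imread('pics/top0.png').astype(int);b=cv2.imread('pics/end.png').astype(int)
for n,(x0,y0,x1,y1) in dict(block=(186,90,250,135),tin=(305,92,345,135),glue=(415,165,455,198),scraper=(438,228,468,312)).items():
    print(n,np.abs(a-b)[y0:y1,x0:x1].mean().round(1))
wing(s,218,155,250,188,False);wing(s,293,158,318,185,False)
"
```

```text
block 7.4
tin 10.5
glue 9.9
scraper 13.0
133 [0.5917 0.074 ] ang 42.6 0.056
102 [ 0.5865 -0.0948] ang -0.5 0.0404
```

View pics/end.png

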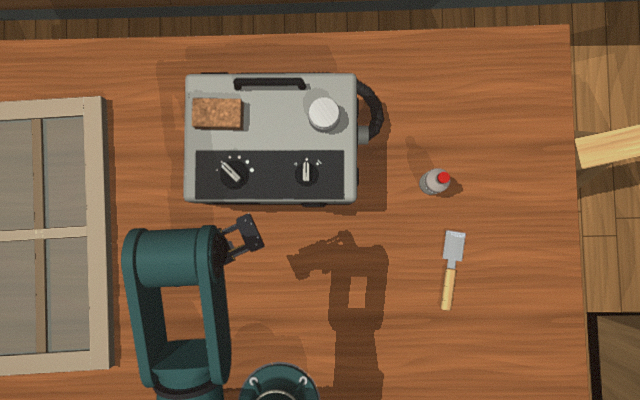

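The final top view shows the suction nose on dot 2 at (231,172) and the mode nose straight back at (306,172). The block, tin, bottle and scraper are where they were, and the arm is clear.

```bash
python3 -c "
from bench import close_job
print(close_job())"
```

```text
the job is handed in; nothing more can be done
None
```

Both selectors are set, and I handed the job in at about 18.5 s of the 48 s allowed. I pushed each wing from one side only, with the fingers closed.

- **Suction:** it went two clicks anticlockwise, from step 4 to step 2. In the last top view the nose is on dot 2, at 42.6–43.1° against an expected 43.6°.
- **Mode:** it went one clockwise click, from off to automatic. The nose measures −0.5° against an expected −1.4°, and the third position was not reached.
- **Loose things:** the sanding block, tin, bottle and scraper look unmoved in the before and after pictures, though the pixel difference there was not zero (mean 7–13 levels), which I put down to shadows and noise. The arm ended clear of everything, reading about 0.5 N.

Three things did not agree with what I expected:

- **Off-dot rest angles:** the suction wing rested about 12° off dot 4 at the start and about 8° off dot 3 after the first click. A light push carried it towards the dot with almost no force, so I took this as friction holding it short of the detent.
- **Higher forces:** pushing out of a step took 10–13 N, against the 6–7 N given. That includes about 13 N on the mode wing near its axis, just after it had clicked.
- **Position offset:** the finger met the suction wing about 4 mm later than measured, and the mode wing about 2 mm earlier. I therefore made those approaches in small steps.

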